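# Free the bracket from the left-hand-locked toggle clamp

### The arm

A 6-joint arm with a two-finger parallel gripper is mounted at the origin on a cart in front of the work surface, level with it; the furniture and walls round the work are solid. World frame = base frame: x ahead of the robot, y to its left, z up, the work surface at z = 0. Lengths are in m, angles in rad, forces in N, time in s.
With the tool pointing down it reaches from about 0.3 to 0.775 m from the base axis. Payload 14.6 kg.
Tool frame: the origin (TCP) lies at the centre of the arm's flange, where the gripper is bolted on; the fingertips stand 199 mm ahead of it and the grasp point (between the pads) lies 180 mm ahead of it; z points along the fingers, y is the line along which they close (so a half turn about z gives the same grasp; the last joint's range is limited). The gripper opens to 94 mm and grips with 3 to 60 N. Pads are 16 mm wide; open, the fingers measure 119 mm over their backs; the gripper's body (75 mm by 177 mm) begins 78 mm behind the grasp point.
Start: joints at [1.093, 0.3, 1.521, -0, 1.321, -0.067], TCP at [0.22, 0.504, 0.405] pointing down, gripper open.
Joint ranges: [-3.03, 3.03], [-0.79, 2.21], [0.23, 2.52], [-1.04, 4.18], [0, 3.07], [-2.55, 2.55]. Speed limits (rad/s): [2.22, 2.22, 2.57, 3.14, 3.14, 3.14].

### API

Orientations are given as [roll, pitch, yaw] about the fixed x, y, z axes, in that order (R = Rz(yaw) Ry(pitch) Rx(roll)).
In Python, from station import ctrl gives the robot as it stands. The module is installed in compiled form; this text tells all that it offers.
- The arm moves only by the tool servo_tool, never from a script. Its argument "motion" is a list of rows, each a list of 5 numbers: the closure, from 0 (fully open) to 1 (shut), then the shift along the world's x, y, z in cm, then the turn about the world's z in degrees. A call has 1 to 20 rows; each row is the pose to reach, as a shift and turn from the pose commanded when the call began; what a row does not reach only later rows make up. A row lasts 1/8 s, in which the tool goes at most 62.5 mm and 10.7 degrees, less where a joint would pass 70% of its speed; a pose out of reach is approached as far as the arm can. A call with a gripper value outside its range is refused whole. The fingers move at their own pace and stop on an object; "squeeze" is the grip in N (left out, the last holds). Time passes only in rows, so rows that repeat a pose let the fingers close. It gives the time, the measured TCP pose, the force, the opening and the grip force at its end, in the units of the state.
- ctrl.get_obs(): the state, without advancing time (a new reading comes with each control period).
- ctrl.camera(name): name is "side" or "top"; returns a dict with "image" (480x640x3 uint8, red, green, blue), "fx", "fy", "cx", "cy" (pixels), "dist" ([k1, k2, p1, p2, k3] as OpenCV has them; the pictures are not rectified), "camera_from_world" (4x4, takes a point from world to camera coordinates). Camera axes: x right, y up, looking along -z (the intrinsics and any distortion apply to the point x, -y, -z); pixel columns grow to the right and rows downward; lengths in m; the calibration is good to about 2 mm. A picture is of the moment at which its call begins. There is no depth.
- ctrl.hand_in(): hands the job in; it is judged then, once.
The state is a dict: "time_s": time; "qpos": joint angles; "joint_vel": joint speeds; "tau": joint torques, N m; "ee_pos": TCP position; "eef_rot": TCP orientation; "force": force on the tool from outside, world axes, zero at the start; "moment": the same for the moment, N m; "grip_width": finger opening in m; "grip_force": force on a finger pad.
Only numpy, scipy, OpenCV 4.12 (cv2) and the standard library are available. Lean on these libraries where they do the work, as an engineer would, in place of code of your own. Each camera call takes 0.05 s, during which the arm holds its last target. There are 200 camera calls.

### The job

Take the angle bracket out of the tilted clamping stand. The stand's lock knob has a left-hand thread: slacken it by turning it clockwise (never tighten it), then flip the toggle clamp up past centre by its handle, lift the bracket out and stand it on its foot in the shallow steel tray without dropping it. Leave the lock slack and the clamp open, and leave the things lying round the work where they are.

Things in the scene. Friction and masses are not known exactly. Their poses are not given: they have to be found in the camera images.
- tilt_stand: Grey clamping stand, fixed, base 150 x 180 mm, deck tilted 30 degrees. Origin: centre of the underside, on the table; x level toward the high rear edge, y left, z up. In this frame the deck's directions are uphill (0.866, 0, 0.5), left (0, 1, 0), normal (-0.5, 0, 0.866); its surface passes 50 mm above the origin. Knob at the rear, clamp 70 mm downhill of it, bracket right of the clamp.
- knob_grip (a point): On the axis of the black lock knob, mid-height of its bar grip: bar 46 mm long (x), 14 wide (y), 28 high (z; 14 above and below), on a round boss 10 mm high, at least 5 mm above the dark housing (36 x 44 mm). z is the knob's axis = deck normal; turns with the knob. Nearest obstacle: the clamp handle, 70 mm downhill.
- lock_knob (a joint): Turn of the knob, rad, growing clockwise seen from above it (left-hand thread: clockwise slackens). Starts at 0 to 0.2, locked; the wrong way ends at a tight stop at -0.3 (below -0.15 is tightened). Clamp free from about 1; slack means above 1.1; end stop 1.7. Friction 0.12 N m, a stop feels far harder. Rises 4 mm per rad. At 0 the bar lies 0.65 rad counter-clockwise of uphill.
- handle_tip (a point): Free end of the clamp's straight round handle: 80 mm from the hinge axis, its outer 50 mm black and 15 mm thick. The hinge axis runs uphill, 24 mm above the deck. Closed, the handle leans 20 degrees right of the deck's normal; opening, it swings to the left. Axes turn with the arm: x uphill along the hinge, z the deck's normal when closed.
- clamp_arm (a joint): Opening of the toggle clamp, rad. 0: closed, steel arm pointing right over the bracket's foot. Grows as the handle is pushed left; arm square to the deck at 1.57, open past centre above 1.6, end stop 1.9 (handle then lies along the deck, 24 mm above it). While the knob is tight a pin locks it (it gives 0.05 or so). Hinge friction 0.08 N m: it stays where it is left.
- bracket_flange (a point): Grip point in the upright flange of the loose aluminium angle bracket (0.12 kg), 34 mm above the foot's underside. Flange 12 mm thick (y), 44 long (x), top 18 mm above this point, root 26 below. Foot 64 (x) x 48 (y) x 8 mm; flange along its -y edge. z points up out of the foot. In the stand: x uphill, y left, z deck normal; low stops 5 to 8 mm high round the foot, so it comes out along z.
- bracket: The same angle bracket; origin at the centre of its foot's underside (18 mm to +y and 34 mm below the flange's grip point), axes as there.
- tray_in (a point): Centre of the inner floor of the shallow steel tray, fixed to the table. Inside 130 (x) x 120 (y) mm, floor 3 mm above the table, walls 3 mm thick, rim 14 mm above the table; z up.
- driver_small: Small screwdriver, 11 x 128 x 12 mm, lying on the table; leave it alone. Origin: centre of its underside.
- hex_key: Black hex key, 31 x 78 x 5 mm, lying on the table; leave it alone. Origin: centre of its underside.
- tally_counter: Small round counter, 54 x 52 x 26 mm; leave it alone. Origin: centre of its underside.
- cleaning_block: Small grey block, 25 x 60 x 14 mm; leave it alone. Origin: centre of its underside.
There are look-alikes about, which are no part of the job. There is more than one size of the part that bears tray_in; the job needs the largest.

How it is judged:
On the way, in this order (a step that is already met when the one before it is completed fails the run):
1. the lock knob is slackened (turned clockwise past 1.1 rad) with the clamp still closed (value of joint lock_knob above 1.1 rad and value of joint clamp_arm below 0.3 rad), for 0.1 s.
2. the clamp is flipped up past centre (over 1.6 rad) with the bracket still in the stand (value of joint clamp_arm above 1.6 rad and distance of bracket_flange from where it was at the start of the episode below 0.02 m), for 0.1 s.
3. the bracket is lifted clear of the stand (distance of bracket_flange from where it was at the start of the episode above 0.05 m), for 0.1 s.
At the end, for the whole second after the job is handed in: The bracket stands on its foot, flat on the tray's floor (foot within 4 mm of the floor, within 0.08 rad of upright, within 70 mm of the tray's centre), released and at rest; the lock knob is still slack (over 1.1 rad) and the clamp still open past centre (over 1.6 rad) (value of joint lock_knob above 1.1 rad and value of joint clamp_arm above 1.6 rad and horizontal distance between bracket and tray_in below 0.07 m and z of bracket in the frame of tray_in between -0.004 and 0.004 m and angle between bracket's own z axis and vertical below 0.08 rad and linear speed of bracket below 0.02 m/s); the robot touches nothing.
It fails at once if the lock knob is tightened (below -0.15 rad) (value of joint lock_knob below -0.15 rad).
It fails at once if the bracket is dropped over the tray (falls free faster than 0.5 m/s) (horizontal distance between bracket and tray_in below 0.12 m and linear speed of bracket above 0.5 m/s and contact force between bracket and the fingers below 0.1 N).
It fails at once if a bystander (screwdriver, hex key, counter, grey block) is moved over 30 mm (distance of any of driver_small, hex_key, tally_counter, cleaning_block from where it was at the start of the episode above 0.03 m).
It also fails if it takes over 69 s, if anything falls off the work surface, if the arm or the gripper's body presses on something with over 40 N, if the wrist force passes 120 N, or if a joint passes its speed limit or range.

## Working session

There is one attempt and no reset: what is moved stays moved. The work goes in short steps, Python scripts to look and compute and a tool call to move; the robot and the scene stay as the last step left them, time stands still between calls to the robot, and variables do not carry over. Pictures are saved under pics/ and viewed, at most 10 in all, crops included, and the job is handed in when it is done.

Besides the shell and the picture viewer there is one more tool, called as name(argument=value, ...), one argument or row to a line, values as JSON. servo_tool: Moves the arm, as the interface text tells. Its arguments: {"type":"object","properties":{"motion":{"type":"array","items":{"type":"array","items":{"type":"number"}}},"squeeze":{"type":"number"}},"required":["motion"]}

```bash
mkdir -p pics; cat > h.py <<'E'
import numpy as np, cv2
from station import ctrl
def snap(n):
    c=ctrl.camera(n); np.savez('/tmp/'+n+'.npz',**{k:np.array(v) for k,v in c.items()}); return c
def load(n): return dict(np.load('/tmp/'+n+'.npz'))
def K(c): return np.array([[c['fx'],0,c['cx']],[0,c['fy'],c['cy']],[0,0,1.]])
def ray(c,px):
    u=cv2.undistortPoints(np.array([[px]],float),K(c),np.array(c['dist'],float))[0,0]
    M=np.array(c['camera_from_world']); d=M[:3,:3].T@np.array([u[0],-u[1],-1]); o=-M[:3,:3].T@M[:3,3]
    return o,d/np.linalg.norm(d)
def onz(c,px,z):
    o,d=ray(c,px); return o+d*(z-o[2])/d[2]
def two(c1,p1,c2,p2):
    a,d=ray(c1,p1); b,e=ray(c2,p2)
    s=np.linalg.lstsq(np.c_[d,-e],b-a,rcond=None)[0]; P=a+d*s[0];Q=b+e*s[1]
    return (P+Q)/2,np.linalg.norm(P-Q)
def proj(c,P):
    M=np.array(c['camera_from_world']); p=M[:3,:3]@np.array(P)+M[:3,3]
    return cv2.projectPoints(np.array([[p[0],-p[1],-p[2]]]),np.zeros(3),np.zeros(3),K(c),np.array(c['dist'],float))[0][0,0]
E
python3 - <<'E'
from h import *
for n in('top','side'):
    c=snap(n); cv2.imwrite(f'pics/{n}0.png',c['image'][:,:,::-1]); M=np.array(c['camera_from_world']); print(n,c['fx'],-M[:3,:3].T@M[:3,3],M[2,:3],c['dist'])
print(ctrl.get_obs())
E
```

```text
top 434.37729370724816 [ 0.40735478 -0.07811181  1.02804446] [-0.17226205  0.01795718  0.98488747] [-0.07876702  0.          0.          0.          0.        ]
side 482.92440305752035 [ 0.55593658 -1.06504381  0.5434172 ] [-0.00714832 -0.90705997  0.42094074] [-0.01098614  0.          0.          0.          0.        ]
{'time_s': 0.1, 'qpos': array([ 1.09340496e+00,  3.00431476e-01,  1.52153089e+00,  2.62176103e-05,
        1.32068383e+00, -6.66181869e-02]), 'joint_vel': array([ 0.00154364, -0.00042546, -0.00101729,  0.0024082 , -0.00024942,
        0.00033529]), 'tau': array([-1.75028534e-03, -5.32655454e+01, -3.53275430e+01,  7.08151306e-02,
        2.35723250e-02, -3.96728069e-05]), 'ee_pos': array([0.21962259, 0.50421785, 0.40412918]), 'eef_rot': array([-3.14054314e+00, -9.54715325e-05,  2.73081292e+00]), 'force': array([ 0.05098372,  0.64265963, -0.38035336]), 'moment': array([-0.00533279, -0.03090153, -0.01377572]), 'grip_force': 0.0, 'grip_width': 0.09375519270162593}
```

View pics/top0.png

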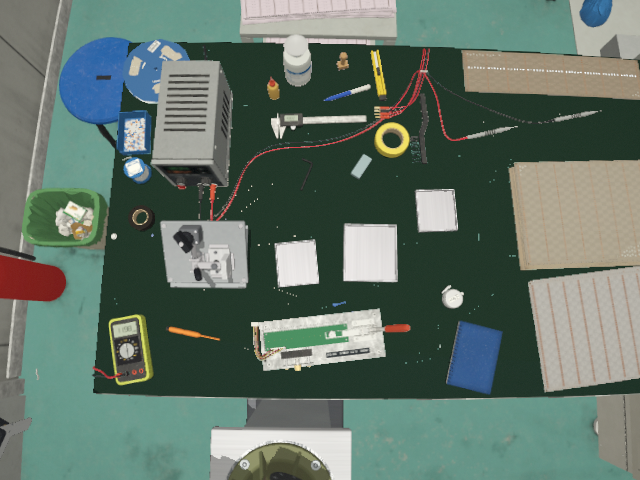

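View pics/side0.png

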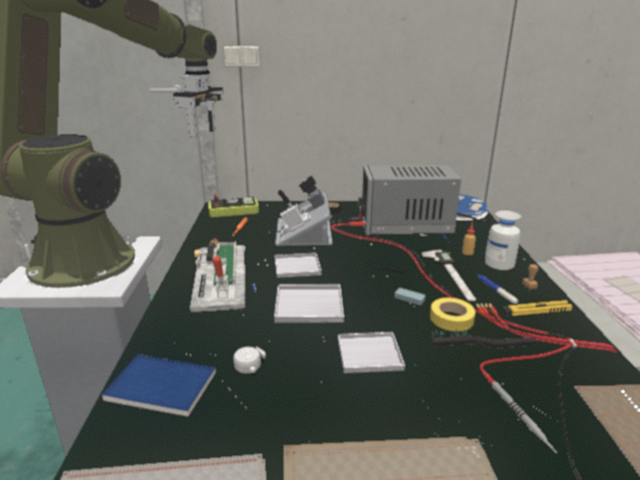

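The top view shows the stand at about (205,255). There are three trays, at (297,263), (371,252) and (436,210); the middle one at (371,252) looks largest. Next I'll enlarge the stand and measure the trays.

```bash
python3 - <<'E'
from h import *
t=load('top');s=load('side')
a=cv2.resize(t['image'][210:300,150:260],None,fx=5,fy=5,interpolation=cv2.INTER_CUBIC)
b=cv2.resize(s['image'][165:255,265:345],None,fx=5,fy=5,interpolation=cv2.INTER_CUBIC)
v=np.zeros((450,800,3),np.uint8)
v=np.zeros((590,800,3),np.uint8); v[:450,:400]=a[:,:400] if False else cv2.resize(a,(400,327)).shape and 0
cv2.imwrite('pics/standt.png',a[:,:,::-1]); cv2.imwrite('pics/stands.png',cv2.resize(b,None,fx=1.3,fy=1.3)[:,:,::-1])
g=t['image'].astype(int); m=((g.min(2)>150)&(g.max(2)-g.min(2)<40)).astype(np.uint8)
m[:,:150]=0
n,l,st,ce=cv2.connectedComponentsWithStats(m)
for i in range(1,n):
    if st[i,4]>800:
        r=cv2.minAreaRect(np.argwhere(l==i)[:,::-1].astype(np.float32)); bx=cv2.boxPoints(r)
        P=np.array([onz(t,p,.014) for p in bx]); print(ce[i].round(),st[i,4],P.mean(0).round(4),np.linalg.norm(P[1]-P[0]).round(3),np.linalg.norm(P[2]-P[1]).round(3),(P[1]-P[0]).round(3))
E
```

```text
[317.  22.] 6601 [ 1.142  -0.0728  0.014 ] 0.422 0.206 [ 0.01  -0.422  0.   ]
[609.  29.] 2696 [ 1.1995 -0.8779  0.014 ] 0.223 0.2 [ 0.024 -0.222  0.   ]
[185. 109.] 4444 [0.9386 0.2698 0.014 ] 0.312 0.175 [0.312 0.011 0.   ]
[436. 210.] 1524 [ 0.6632 -0.3658  0.014 ] 0.1 0.103 [ 0.006 -0.1    0.   ]
[207. 254.] 4155 [0.5488 0.1899 0.014 ] 0.207 0.157 [ 0.002 -0.207  0.   ]
[370. 253.] 3027 [ 0.5571 -0.2028  0.014 ] 0.13 0.137 [ 0.002 -0.13   0.   ]
[297. 263.] 1765 [ 0.5301 -0.0294  0.014 ] 0.096 0.105 [ 0.01  -0.096  0.   ]
[588. 327.] 10054 [ 0.3784 -0.7398  0.014 ] 0.299 0.27 [ 0.037 -0.296  0.   ]
[328. 338.] 4085 [ 0.3533 -0.0836  0.014 ] 0.302 0.113 [ 0.035 -0.3    0.   ]
[285. 447.] 3981 [ 0.1006 -0.0013  0.014 ] 0.107 0.316 [0.107 0.002 0.   ]
```

View pics/standt.png

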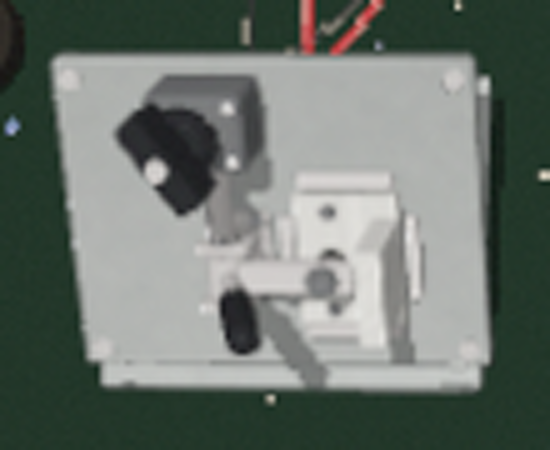

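View pics/stands.png

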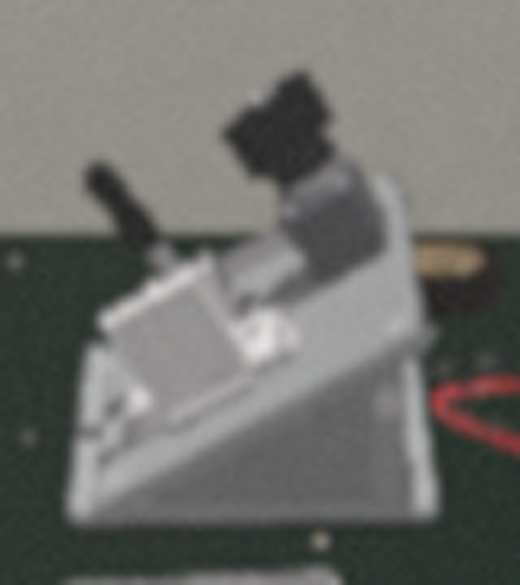

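The stand's deck corners, the knob (white dot on its bar), the handle and the flange are visible in both views. The knob bar leans left of uphill, which fits the description. The 137 x 130 mm tray at (370,253) is the largest; the other two are about 100 mm. Now I'll measure.

```bash
python3 - <<'E'
from h import *
t=load('top');s=load('side')
T=lambda x,y:(x/5+150-.4,y/5+210-.4); S=lambda x,y:(x/6.5+265-.4,y/6.5+165-.4)
r=lambda a:np.round(a,4)
print('base side front/rear',r(onz(s,S(66,520),0)),r(onz(s,S(437,520),0)))
print('base top front L/R',r(onz(t,T(102,387),0)),r(onz(t,T(480,387),0)))
print('deck rear L/R',r(onz(t,T(52,55),.095)),r(onz(t,T(474,55),.095)))
print('deck front L/R',r(onz(t,T(87,360),.008)),r(onz(t,T(489,360),.008)))
print('knob dot',two(t,T(155,172),s,S(258,98)))
print('handle tip',two(t,T(240,345),s,S(95,172)), )
print('flange top ends', two(t,T(385,222),s,S(205,258)),two(t,T(360,245),s,S(103,318)))
E
python3 - <<'E'
import sys; sys.path.insert(0,'.')
from h import *
s=load('side');b=cv2.resize(s['image'][60:140,130:240],None,fx=5,fy=5,interpolation=cv2.INTER_CUBIC)
t=load('top')
k=cv2.resize(t['image'][222:258,168:204],None,fx=12,fy=12,interpolation=cv2.INTER_CUBIC)
v=np.zeros((440,790,3),np.uint8); v[:320,:440]=cv2.resize(b,(440,320)); v[:340,445:785]=cv2.resize(k,(340,340))
cv2.imwrite('pics/mix.png',v[:,:,::-1])
E
```

```text
base side front/rear [0.4683 0.0927 0.    ] [0.6193 0.09   0.    ]
base top front L/R [0.4698 0.2699 0.    ] [0.4726 0.0901 0.    ]
deck rear L/R [0.6097 0.2702 0.095 ] [0.6118 0.083  0.095 ]
deck front L/R [0.4819 0.2752 0.008 ] [0.4847 0.085  0.008 ]
knob dot (array([0.54882832, 0.2050922 , 0.14300101]), np.float64(0.002717893343744437))
handle tip (array([0.48040941, 0.17132177, 0.12208731]), np.float64(0.000870726652541439))
flange top ends (array([0.53098729, 0.11586915, 0.10534198]), np.float64(0.009675188228578758)) (array([0.5063962 , 0.12920779, 0.07832238]), np.float64(0.04566128125885492))
```

View pics/mix.png

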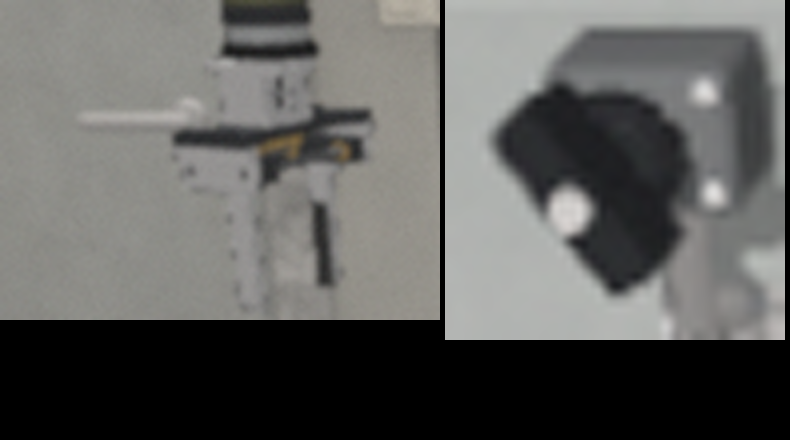

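```bash
cat >> h.py <<'E'
SO=np.array([.5455,.180,.05]); U=np.array([.866,0.,.5]); L=np.array([0,1.,0]); N=np.array([-.5,0,.866])
def onn(c,px,n):
    o,d=ray(c,px); return o+d*(n-(o-SO)@N)/(d@N)
def duln(P): return np.round([(P-SO)@U,(P-SO)@L,(P-SO)@N],4)
E
python3 - <<'E'
from h import *
t=load('top')
k=lambda x,y:((x-445)/9.444+168-.45,y/9.444+222-.45)
A,B,C=[onn(t,k(*p),.079) for p in((495,140),(617,295),(570,212))]
d=A-B; print(duln(A),duln(B),duln(C),np.linalg.norm(d),'ang deck',np.arctan2(d@L,d@U),'world deg',np.degrees(np.arctan2(d[1],d[0])))
E
```

```text
[0.0674 0.0395 0.079 ] [0.0315 0.016  0.079 ] [0.0509 0.0246 0.079 ] 0.04299319352707395 ang deck 0.5791993488323274 world deg 37.05979684162566
```

servo_tool(
  motion=[
    [0,3,-3,0,6],
    [0,7,-6,0,14],
    [0,11,-10,0,22],
    [0,15,-14,0,30],
    [0,19,-18,0,38],
    [0,23,-22,0,46],
    [0,27,-25,0,54],
    [0,31,-28,0,60],
    [0,33.5,-30,0,60],
    [0,33.5,-30,0,60],
  ],
  squeeze=10,
)

```text
time_s: 1.35
ee_pos: [0.5557, 0.2029, 0.4038]
eef_rot: [3.141, -0.001, -2.508]
force: [-0.8, 0.1, -0.2]
grip_width: 0.094
grip_force: 0.0
```

servo_tool(
  motion=[
    [0,0,0.2,-3,0],
    [0,0,0.2,-6,0],
    [0,0,0.2,-8.6,0],
    [0,0,0.2,-8.6,0],
    [0.7,0,0.2,-8.6,0],
    [0.7,0,0.2,-8.6,0],
    [0.7,0,0.2,-8.6,0],
    [0.7,0,0.2,-8.6,0],
  ],
)

```text
time_s: 2.35
ee_pos: [0.5546, 0.2062, 0.319]
eef_rot: [-3.141, 0.0, -2.505]
force: [-0.5, -0.3, -0.1]
grip_width: 0.0573
grip_force: 0.0
```

```bash
python3 - <<'E'
from h import *
t=snap('top');s=snap('side')
k=cv2.resize(t['image'][205:285,150:240],(400,356),interpolation=cv2.INTER_CUBIC)
b=cv2.resize(s['image'][150:230,270:360],(400,356),interpolation=cv2.INTER_CUBIC)
cv2.imwrite('pics/k1.png',np.hstack([k,b])[:,:,::-1])
E
```

```text
(no output)
```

View pics/k1.png

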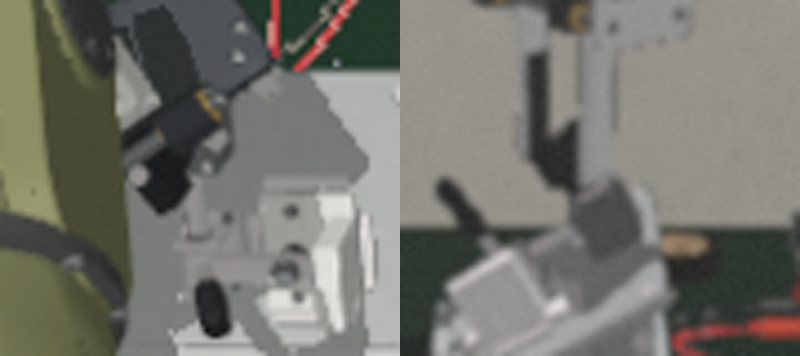

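The gripper straddles the knob: at (160,170) in the left panel and (565,150) in the right. The bar lies between the fingers, so I'll close.

servo_tool(
  motion=[
    [1,0,0,0,0],
    [1,0,0,0,0],
    [1,0,0,0,0],
    [1,0,0,0,0],
    [1,0,0,0,0],
    [1,0,0,0,0],
    [1,0,0,0,0],
    [1,0,0,0,0],
  ],
  squeeze=10,
)

```text
time_s: 3.45
ee_pos: [0.5557, 0.2044, 0.3188]
eef_rot: [-3.137, 0.001, -2.506]
force: [12.9, -15.6, -2.1]
grip_width: 0.0366
grip_force: 8.7
```

The fingers stopped at 36 mm with a side push. The uphill fingertip is on the wide round boss, so I'll open, raise 9 mm and close again.

servo_tool(
  motion=[
    [0.5,0,0,0,0],
    [0.5,0,0,0,0],
    [0.5,0,0,0.9,0],
    [0.5,0,0,0.9,0],
    [1,0,0,0.9,0],
    [1,0,0,0.9,0],
    [1,0,0,0.9,0],
    [1,0,0,0.9,0],
    [1,0,0,0.9,0],
    [1,0,0,0.9,0],
    [1,0,0,0.9,0],
  ],
  squeeze=10,
)

```text
time_s: 4.82
ee_pos: [0.555, 0.2056, 0.3276]
eef_rot: [-3.14, 0.0, -2.506]
force: [3.3, -5.0, -1.1]
grip_width: 0.0185
grip_force: 9.2
```

servo_tool(
  motion=[
    [1,0,0,0,-4],
    [1,0,0,0,-9],
    [1,0,0,0,-14],
    [1,0,0,0.1,-19],
    [1,0,0,0.1,-24],
    [1,0,0,0.1,-29],
    [1,-0.1,0,0.2,-34],
    [1,-0.1,0,0.2,-39],
    [1,-0.1,0,0.2,-44],
  ],
)

```text
time_s: 5.95
ee_pos: [0.5538, 0.2058, 0.3294]
eef_rot: [-3.141, 0.0, 3.007]
force: [1.6, -4.5, -1.5]
grip_width: 0.0155
grip_force: 10.5
```

servo_tool(
  motion=[
    [1,0,0,0,-5],
    [1,0,0,0.1,-10],
    [1,0,0,0.1,-15],
    [1,-0.1,0,0.2,-20],
    [1,-0.1,0,0.2,-25],
    [1,-0.1,0,0.2,-30],
    [1,-0.1,0,0.3,-35],
    [1,-0.1,0,0.3,-40],
    [1,-0.1,0,0.3,-44],
    [1,-0.1,0,0.3,-46],
    [1,-0.1,0,0.3,-46],
  ],
)

```text
time_s: 7.32
ee_pos: [0.5523, 0.2065, 0.3328]
eef_rot: [-3.141, -0.001, 2.207]
force: [-5.0, 0.4, 4.1]
grip_width: 0.0205
grip_force: 12.3
```

servo_tool(
  motion=[
    [0.6,0,0,0,0],
    [0.6,0,0,0,0],
    [0.6,0,0,0,0],
    [0.6,0,0,1,0],
    [0.6,0,0,4,0],
    [0.6,0,0,9,0],
    [1,-3,-10,9,0],
    [1,-3,-16,9,0],
    [1,-3,-16,9,0],
  ],
)

```text
time_s: 8.45
ee_pos: [0.5219, 0.0441, 0.4237]
eef_rot: [3.141, 0.001, 2.206]
force: [1.4, -0.1, -0.3]
grip_width: 0.0106
grip_force: 0.0
```

```bash
python3 - <<'E'
from h import *
t=snap('top');s=snap('side')
k=cv2.resize(t['image'][215:295,160:250],(400,356),interpolation=cv2.INTER_CUBIC)
b=cv2.resize(s['image'][165:245,265:355],(400,356),interpolation=cv2.INTER_CUBIC)
cv2.imwrite('pics/k2.png',np.hstack([k,b])[:,:,::-1])
E
```

```text
(no output)
```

View pics/k2.png

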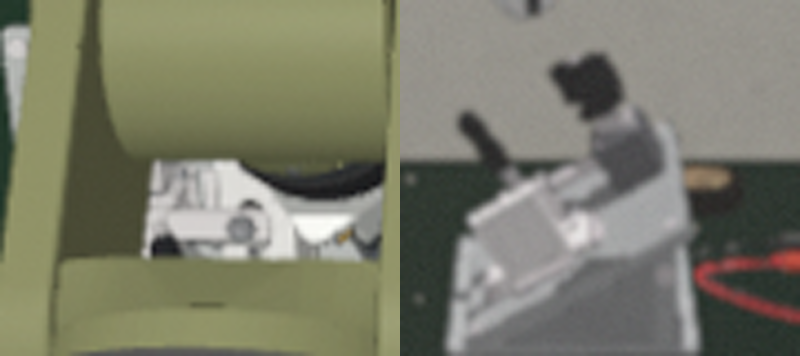

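Side view: the knob bar has turned and sits higher, the clamp is still closed, and the handle is at (485,140) in the panel. Next is the approach on the right of the handle, fingers closed, yaw 90°.

servo_tool(
  motion=[
    [1,-1,3,0,-9],
    [1,-2,6,-1,-18],
    [1,-3.4,9,-3,-27],
    [1,-3.4,9,-7,-36],
    [1,-3.4,9,-10,-36],
    [1,-3.4,9,-11.8,-36],
    [1,-3.4,9,-11.8,-36],
  ],
)

```text
time_s: 9.43
ee_pos: [0.4886, 0.1368, 0.3041]
eef_rot: [-3.14, 0.0, 1.579]
force: [0.3, -0.2, 0.7]
grip_width: 0.0005
grip_force: 0.0
```

servo_tool(
  motion=[
    [1,0.1,2.5,0,0],
    [1,0,4,0.2,0],
    [1,-0.1,5.5,0.4,0],
    [1,-0.1,6.5,0.4,0],
    [1,-0.1,7.5,0.4,0],
    [1,0.1,8.5,0.1,0],
    [1,0.3,9.4,-0.3,0],
  ],
)

```text
time_s: 10.3
ee_pos: [0.4918, 0.2308, 0.3014]
eef_rot: [3.142, -0.0, 1.579]
force: [0.3, -1.9, 1.0]
grip_width: 0.0006
grip_force: 0.9
```

servo_tool(
  motion=[
    [1,0.3,0.8,-0.6,0],
    [1,0.7,1.4,-1.2,0],
    [1,1.0,1.8,-1.8,0],
    [1,1.4,2.1,-2.3,0],
    [1,1.7,2.3,-2.9,0],
    [1,1.7,2.3,-2.9,0],
  ],
)

```text
time_s: 11.05
ee_pos: [0.5087, 0.2533, 0.272]
eef_rot: [-3.141, 0.0, 1.579]
force: [1.1, 0.1, -0.2]
grip_width: 0.0007
grip_force: 0.0
```

servo_tool(
  motion=[
    [1,0,0,3,0],
    [1,0,0,8,0],
    [1,0,0,14,0],
    [0,0,-6,14,-10],
    [0,0,-12,14,-20],
    [0,0,-18,14,-30],
    [0,0,-24,14,-40],
    [0,0,-30,14,-50],
    [0,0,-36,14,-60],
    [0,0,-42,14,-70],
    [0,0,-46,14,-80],
    [0,0,-46,14,-90],
  ],
)

```text
time_s: 12.55
ee_pos: [0.5082, -0.2093, 0.4125]
eef_rot: [3.142, -0.0, -0.001]
force: [0.4, -0.1, 0.4]
grip_width: 0.0871
grip_force: 0.0
```

```bash
python3 - <<'E'
from h import *
t=snap('top');s=snap('side')
k=cv2.resize(t['image'][215:295,158:258],(500,400),interpolation=cv2.INTER_CUBIC)
b=cv2.resize(s['image'][165:245,275:335],(300,400),interpolation=cv2.INTER_CUBIC)
cv2.imwrite('pics/k3.png',np.hstack([k,b])[:,:,::-1])
E
```

```text
(no output)
```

View pics/k3.png

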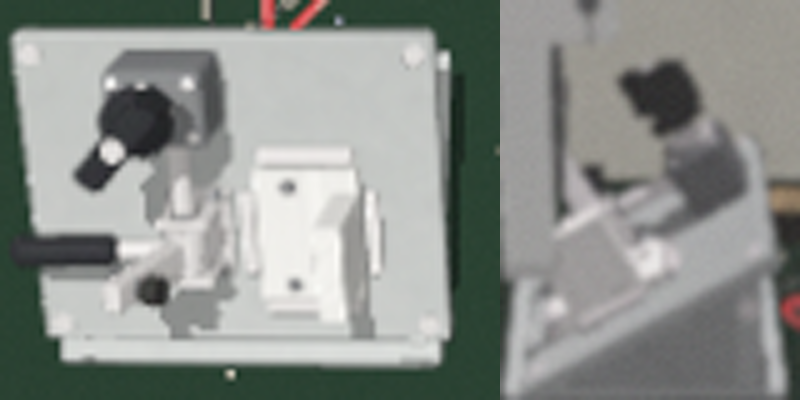

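The clamp is open, with its handle along the deck at (15–200,250), and the knob bar now points down-left at (90,180). The flange top is at about (325–350, 195–320). Next I'll quantify these.

```bash
python3 - <<'E'
from h import *
t=load('top');s=load('side')
T=lambda x,y:(x/5+158-.4,y/5+215-.4); S=lambda x,y:((x-500)/5+275-.4,y/5+165-.4)
A=onn(t,T(112,150),.0845);B=onn(t,T(88,187),.0845);d=A-B;a=np.arctan2(d@L,d@U);print('knob',duln(A),duln(B),a,'turn',.65-a)
H=SO+U*-.0205+L*.025+N*.024
for f in(70,75,80,85,89):
    f=np.radians(f);P=H+.08*(np.sin(f)*L+np.cos(f)*N);p=proj(t,P);print('tip',np.degrees(f).round(),((p-[157.6,214.6])*5).round(1))
for n in(.050,.052,.056):
    for q in((350,195),(350,320),(322,228),(322,318)): print(n,q,duln(onn(t,T(*q),n)),end=' ')
    for q in((553,275),(607,208)):
        o,dd=ray(s,S(*q)); print('side',duln(onn(s,S(*q),n)))
print('foot',[duln(onn(t,T(*q),.008)) for q in((255,170),(265,310),(352,170))])
# ridge: side ray at outer flange y
for y in(.115,.119,.123):
  for q in((553,275),(607,208),(550,245),(640,275)):
    o,dd=ray(s,S(*q)); print(y,duln(o+dd*(y-o[1])/dd[1]),end=' ')
  print()
E
```

```text
knob [0.0516 0.0245 0.0845] [0.0351 0.0362 0.0845] -0.6153850498583753 turn 1.2653850498583754
tip 70.0 [-19.6 275.1]
tip 75.0 [-19.  268.8]
tip 80.0 [-16.9 262.6]
tip 85.0 [-13.5 256.4]
tip 89.0 [ -9.8 251.4]
0.05 (350, 195) [ 0.0192 -0.0652  0.05  ] 0.05 (350, 320) [-0.0401 -0.0615  0.05  ] 0.05 (322, 228) [ 0.0036 -0.0521  0.05  ] 0.05 (322, 318) [-0.0393 -0.0492  0.05  ] side [-0.0248 -0.1111  0.05  ]
side [ 0.0058 -0.0563  0.05  ]
0.052 (350, 195) [ 0.02   -0.0656  0.052 ] 0.052 (350, 320) [-0.0391 -0.062   0.052 ] 0.052 (322, 228) [ 0.0044 -0.0525  0.052 ] 0.052 (322, 318) [-0.0384 -0.0497  0.052 ] side [-0.0233 -0.1172  0.052 ]
side [ 0.0072 -0.0627  0.052 ]
0.056 (350, 195) [ 0.0216 -0.0665  0.056 ] 0.056 (350, 320) [-0.0373 -0.0629  0.056 ] 0.056 (322, 228) [ 0.0061 -0.0535  0.056 ] 0.056 (322, 318) [-0.0365 -0.0507  0.056 ] side [-0.0203 -0.1294  0.056 ]
side [ 0.0099 -0.0755  0.056 ]
foot [array([ 0.0137, -0.0136,  0.008 ]), array([-0.0555, -0.0129,  0.008 ]), array([ 0.0143, -0.0574,  0.008 ])]
0.115 [-0.0362 -0.065   0.0349] 0.115 [ 0.0077 -0.065   0.0527] 0.115 [-0.0287 -0.065   0.0501] 0.115 [ 0.0033 -0.065   0.0116] 
0.119 [-0.0372 -0.061   0.0336] 0.119 [ 0.0068 -0.061   0.0515] 0.119 [-0.0297 -0.061   0.0489] 0.119 [ 0.0024 -0.061   0.0102] 
0.123 [-0.0382 -0.057   0.0322] 0.123 [ 0.006  -0.057   0.0502] 0.123 [-0.0306 -0.057   0.0476] 0.123 [ 0.0016 -0.057   0.0089]
```

Knob turn is about 1.3 rad and the handle about 88° (roughly 1.85 rad), so both are good. Flange centre is at about x 0.508, y 0.124. Next I go above it and down.

servo_tool(
  motion=[
    [0.5,0,5,0,0],
    [0.5,0,11,0,0],
    [0.5,0,17,0,0],
    [0.5,0,23,0,0],
    [0.5,0,29,0,0],
    [0.5,0,33.3,0,0],
    [0.5,0,33.3,-5,0],
    [0.5,0,33.3,-10,0],
    [0.5,0,33.3,-13,0],
    [0.5,0,33.3,-15.2,0],
    [0.5,0,33.3,-15.2,0],
  ],
)

```text
time_s: 14.02
ee_pos: [0.5082, 0.1266, 0.2597]
eef_rot: [3.141, 0.002, 0.012]
force: [-0.1, 0.8, 0.6]
grip_width: 0.047
grip_force: 0.0
```

servo_tool(
  motion=[
    [1,0,0,0,0],
    [1,0,0,0,0],
    [1,0,0,0,0],
    [1,0,0,0,0],
    [1,0,0,0,0],
    [1,0,0,0,0],
  ],
  squeeze=12,
)

```text
time_s: 14.78
ee_pos: [0.5087, 0.1262, 0.261]
eef_rot: [-3.142, -0.0, 0.008]
force: [-2.1, 0.0, 5.4]
grip_width: 0.0117
grip_force: 12.0
```

servo_tool(
  motion=[
    [1,0,0,0,0],
    [1,-0.3,0,0.5,0],
    [1,-0.6,0,1,0],
    [1,-1.2,0,2,0],
    [1,-2,0,3.5,0],
    [1,-3,0,5.2,0],
    [1,-4,0,7,0],
    [1,-4,0,11,0],
    [1,-4,0,14,0],
    [1,-4,0,14,0],
  ],
  squeeze=25,
)

```text
time_s: 16.02
ee_pos: [0.4681, 0.1262, 0.403]
eef_rot: [-3.141, -0.004, 0.008]
force: [-0.1, -0.4, -2.0]
grip_width: 0.0116
grip_force: 25.0
```

```bash
python3 - <<'E'
from h import *
s=snap('side')
b=cv2.resize(s['image'][130:250,255:355],(600,600*120//100)[:2],interpolation=cv2.INTER_CUBIC)
cv2.imwrite('pics/k4.png',cv2.resize(b,(500,600))[:,:,::-1])
E
```

```text
(no output)
```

View pics/k4.png

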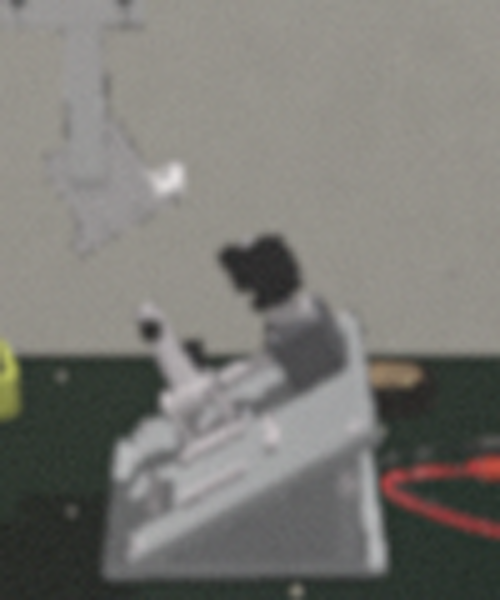

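The bracket is gripped and clear of the stand, still tilted 30° with its low foot edge at (80,250). Its foot edge clears everything, so I'll carry it to the tray.

servo_tool(
  motion=[
    [1,0,-2,0,0],
    [1,0,-5,0,0],
    [1,1,-9,0,0],
    [1,2,-13,0,0],
    [1,3,-17,0,0],
    [1,4,-21,0,0],
    [1,5,-25,0,0],
    [1,6,-29,0,0],
    [1,6.5,-33,0,0],
    [1,6.5,-34.7,0,0],
    [1,6.5,-34.7,-5,0],
    [1,6.5,-34.7,-9,0],
    [1,6.5,-34.7,-12,0],
    [1,6.5,-34.7,-14,0],
    [1,6.5,-34.7,-15,0],
    [1,6.5,-34.7,-15.3,0],
    [1,6.5,-34.7,-15.3,0],
  ],
)

```text
time_s: 18.2
ee_pos: [0.5337, -0.2207, 0.2481]
eef_rot: [3.141, -0.001, 0.008]
force: [-0.4, -0.7, -0.9]
grip_width: 0.0117
grip_force: 25.0
```

servo_tool(
  motion=[
    [1,0,0,-0.2,0],
    [1,0,0,-0.4,0],
    [1,0,0,-0.5,0],
    [1,0,0,-0.6,0],
    [1,0,0,-0.7,0],
    [1,0,0,-0.8,0],
    [1,0,0,-0.8,0],
  ],
  squeeze=12,
)

```text
time_s: 19.08
ee_pos: [0.5336, -0.2207, 0.2395]
eef_rot: [-3.141, 0.0, 0.008]
force: [-0.9, -0.4, -1.2]
grip_width: 0.0118
grip_force: 12.0
```

servo_tool(
  motion=[
    [1,0,0,-0.1,0],
    [1,0,0,-0.2,0],
    [1,0,0,-0.3,0],
    [1,0,0,-0.4,0],
    [1,0,0,-0.4,0],
  ],
  squeeze=8,
)

```text
time_s: 19.7
ee_pos: [0.5344, -0.2209, 0.2374]
eef_rot: [3.14, -0.004, 0.008]
force: [2.8, 1.3, 10.8]
grip_width: 0.0119
grip_force: 8.0
```

Edge contact at TCP z of about 0.2385, as predicted. Now I roll it flat about that edge with a light grip.

servo_tool(
  motion=[
    [1,0.2,0,0,0],
    [1,0.4,0,0,0],
    [1,0.6,0,0,0],
    [1,0.8,0,0,0],
    [1,1.0,0,0,0],
    [1,1.2,0,-0.1,0],
    [1,1.2,0,-0.1,0],
  ],
  squeeze=5,
)

```text
time_s: 20.58
ee_pos: [0.5457, -0.2207, 0.2345]
eef_rot: [-3.142, -0.0, 0.008]
force: [-0.2, 0.6, -2.0]
grip_width: 0.0121
grip_force: 5.0
```

servo_tool(
  motion=[
    [1,0.2,0,-0.1,0],
    [1,0.4,0,-0.2,0],
    [1,0.6,0,-0.3,0],
    [1,0.8,0,-0.4,0],
    [1,1.0,0,-0.5,0],
    [1,1.2,0,-0.6,0],
    [1,1.4,0,-0.7,0],
    [1,1.4,0,-0.7,0],
  ],
  squeeze=5,
)

```text
time_s: 21.58
ee_pos: [0.5597, -0.2208, 0.2275]
eef_rot: [3.142, -0.0, 0.008]
force: [0.1, 0.1, -1.2]
grip_width: 0.0117
grip_force: 5.0
```

```bash
python3 - <<'E'
from h import *
s=snap('side')
print(proj(s,(.557,-.203,.003)),proj(s,(.557,-.203,.1)))
b=cv2.resize(s['image'][230:330,250:370],(780,585),interpolation=cv2.INTER_CUBIC) if False else cv2.resize(s['image'][215:335,235:395],(800,600),interpolation=cv2.INTER_CUBIC)
cv2.imwrite('pics/k5.png',b[:,:,::-1])
E
```

```text
[308.84016901 303.14241733] [308.54269127 261.85244562]
```

servo_tool(
  motion=[
    [1,0,0,-0.1,0],
    [1,0,0,-0.2,0],
    [1,0,0,-0.3,0],
    [1,0,0,-0.4,0],
    [1,0,0,-0.4,0],
  ],
  squeeze=5,
)

```text
time_s: 22.25
ee_pos: [0.56, -0.2207, 0.2246]
eef_rot: [3.141, -0.002, 0.008]
force: [1.0, 1.8, 6.3]
grip_width: 0.012
grip_force: 5.0
```

```bash
python3 - <<'E'
from h import *
s=snap('side')
cv2.imwrite('pics/k6.png',cv2.resize(s['image'][225:325,240:373],(798,600),interpolation=cv2.INTER_CUBIC)[:,:,::-1])
E
```

```text
(no output)
```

View pics/k6.png

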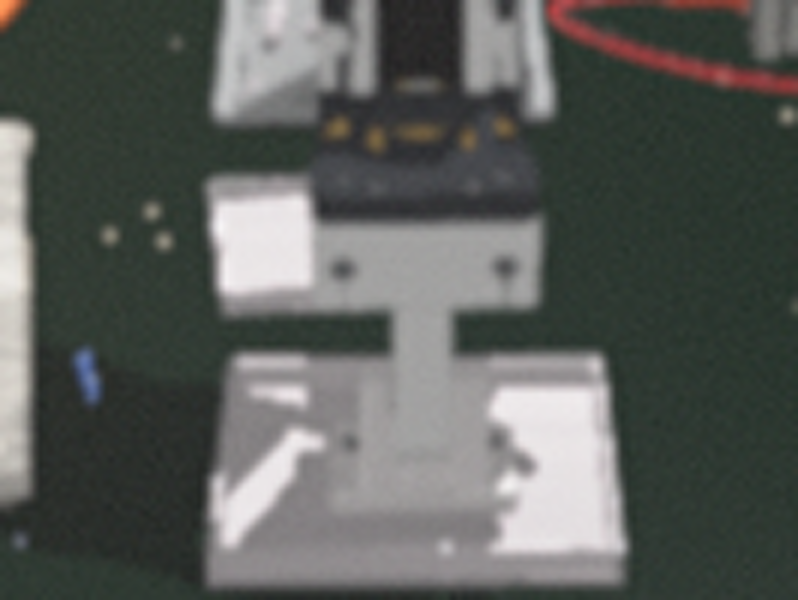

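The foot edge is level, running from (330,508) to (500,508), and the flange sides are upright: the bracket stands flat in the tray. Releasing.

servo_tool(
  motion=[
    [1,0,0,0.2,0],
    [0.8,0,0,0.2,0],
    [0.6,0,0,0.2,0],
    [0.5,0,0,0.2,0],
    [0.5,0,0,0.2,0],
    [0.5,0,0,2,0],
    [0.5,0,0,5,0],
    [0.5,0,0,10,0],
    [0.5,0,0,15,0],
    [0.5,-3,15,18,0],
    [0.5,-6,30,18,0],
    [0.5,-6,30,18,0],
    [0.5,-6,30,18,0],
    [0.5,-6,30,18,0],
    [0.5,-6,30,18,0],
  ],
  squeeze=3,
)

```text
time_s: 24.18
ee_pos: [0.4986, 0.0822, 0.4055]
eef_rot: [-3.141, -0.002, 0.013]
force: [-0.1, -1.0, -0.5]
grip_width: 0.0471
grip_force: 0.0
```

```bash
python3 - <<'E'
from h import *
s=snap('side');t=snap('top')
# check flange outline: grey vs tray in side view; measure outer face mask tilt
g=s['image'].astype(int)[280:312,290:335].mean(2)
for r in g[::2,::2].astype(int): print(*r)
print(ctrl.get_obs()['force'].round(1))
E
```

```text
50 52 54 50 52 53 50 52 52 54 52 52 54 50 54 49 50 49 49 49 49 47 52
54 53 54 49 52 50 51 51 52 51 50 45 51 51 52 51 51 52 51 55 51 54 52
142 142 141 132 133 146 145 146 145 140 132 143 158 153 150 142 123 123 123 126 124 125 126
152 151 153 145 171 232 234 234 234 234 232 233 237 235 236 218 145 145 146 147 143 143 143
143 140 141 141 162 217 221 222 222 220 220 220 217 216 217 198 142 141 142 140 140 141 142
216 217 216 215 199 152 145 144 150 146 146 149 146 145 145 167 210 213 212 214 214 215 215
223 223 223 224 212 157 144 148 148 149 145 149 148 148 146 171 221 224 223 222 224 223 224
221 221 225 227 218 155 146 146 150 149 148 149 149 147 148 174 225 225 221 223 223 221 221
218 218 227 235 222 158 147 149 149 147 147 148 149 148 147 166 223 225 214 217 217 219 220
221 220 228 224 158 147 149 148 151 150 149 147 149 147 147 143 170 220 217 221 221 218 220
221 221 225 233 206 154 147 148 150 150 147 150 149 147 146 169 223 227 217 219 220 220 219
221 220 220 237 230 159 145 147 151 150 147 147 149 148 148 175 232 232 219 218 216 216 217
221 219 220 235 207 151 147 147 151 150 149 150 147 147 148 176 231 231 220 216 217 216 215
221 219 213 235 169 143 146 144 148 146 146 145 148 149 156 180 216 221 218 214 217 217 217
220 220 165 171 149 144 143 143 141 143 142 141 143 141 146 147 148 150 203 215 213 213 213
221 220 183 176 175 178 174 172 173 174 173 171 171 171 170 171 168 166 207 212 212 213 212
[ 0.1 -0.1  0. ]
```

The flange's outline is upright and its foot level, and the robot is clear. Handing in.

```bash
python3 -c "
from station import ctrl; print(ctrl.hand_in())"
```

```text
the job is handed in; nothing more can be done
None
```

I slackened the lock, flipped the clamp open and stood the bracket flat in the largest tray; the job is handed in at about 24 s, but the hand-in returned no verdict.

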